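Shut the cases against grinding grit

ROBOT

A 7-joint arm with a two-finger parallel gripper is mounted at the origin on a cart in front of the work surface, level with it; the furniture and walls round the work are solid. World frame = base frame: x ahead of the robot, y to its left, z up, the work surface at z = 0. Lengths are in m, angles in rad, forces in N, time in s.
With the tool pointing down it reaches from about 0.4 to 0.875 m from the base axis. Payload 6.5 kg.
Tool frame: the origin (TCP) lies midway between the tips of the shut fingers; the grasp point (between the pads) lies 19 mm behind it; z points along the fingers, x is the direction in which the jaws open and shut, and the axes are right-handed (so a half turn about z gives the same grasp; the last joint's range is limited). The gripper opens to 88 mm and grips with 3 to 60 N. Pads are 18 mm wide; open, the fingers measure 123 mm over their backs; the gripper's body (75 mm by 187 mm) begins 45 mm behind the grasp point.
Start: joints at [-1.406, 0.536, -0.004, 1.538, 0.003, 1.067, -0.071], TCP at [0.149, 0.633, 0.239] pointing down, gripper open.
Joint ranges: [-2.7, 2.7], [-0.37, 2.16], [-1.27, 1.26], [0.24, 2.4], [-1.31, 4.45], [0.19, 1.91], [-2.76, 2.76]. Speed limits (rad/s): [2.39, 2.39, 3.14, 3.14, 3.14, 3.14, 3.14].

INTERFACE

Orientations are given as a rotation vector (axis times angle).
In Python, from bench import r gives the robot as it stands.
- The arm moves only by the tool arm_command, never from a script. Its argument "rows" is a list that holds one entry, the list of rows, each a list of 7 numbers: the shift along the tool's x, y, z in m, then the turn, a rotation vector about the tool's x, y, z in degrees, then the gripper command: -1 is shut, 1 is fully open, values between are in proportion. In form: [[[tx, ty, tz, wx, wy, wz, jaw], ...]]. A call has 1 to 8 rows; each row is the pose to reach, as a shift and turn from the pose commanded when the call began, along the tool's axes at that moment; what a row does not reach only later rows make up. A row lasts 1/12 s, in which the tool goes at most 41.7 mm and 7.16 degrees, less where a joint would pass 70% of its speed; a pose out of reach is approached as far as the arm can. A call with a gripper value outside its range is refused whole. The fingers move at their own pace and stop on an object; "force" is the grip in N (left out, the last holds). Time passes only in rows, so rows that repeat a pose let the fingers close. It gives the time, the measured TCP pose, the force and the opening at its end, in the units of the state.
- r.state(): the state, without advancing time (a new reading comes with each control period).
- r.capture(name): name is "side" or "top" or "wrist"; returns a dict with "img" (420x560x3 uint8, red, green, blue), "z_map" (420x560 float32, m along the optical axis (not along the pixel's ray), 0 where there is no reading), "K" (3x3 intrinsics, pixels), "D" ([k1, k2, p1, p2, k3] as OpenCV has them; the pictures are not rectified), "position" and "orientation" of the camera in the world. Camera axes: x right, y down, z forward; pixel columns grow to the right and rows downward; lengths in m; the calibration is good to about 2 mm. A picture is of the moment at which its call begins.
- r.hand_in(): hands the job in, once; it reports no verdict.
The state is a dict: "time": time; "q": joint angles; "qd": joint speeds; "tau": joint torques, N m; "tool_pos": TCP position; "eef_rot": TCP orientation; "force": force on the tool from outside, world axes, zero at the start; "moment": the same for the moment, N m; "finger_gap": opening from 0.0 (shut) to 1.0 (fully open).
Only numpy, scipy, OpenCV 4.12 (cv2) and the standard library are available. Lean on these libraries where they do the work, as an engineer would, in place of code of your own. Each camera call takes 0.05 s, during which the arm holds its last target.

TASK

The grinder is about to run, so close things up against the grit: with the fingertips, push the lid of the drill case shut, push the lid of the tack tin shut, and push the open upper drawer of the small wooden chest fully home, in any order. Push gently and pick nothing up: the case and the tin stay standing flat about where they are, and everything else on the bench is left alone.

Things in the scene. Friction and masses are not known exactly. Their poses are not given: they have to be found in the camera images.
- drill_index: drill case: flat dark red-brown steel case, 69 (x) x 130 (y) x 37 (z) mm when shut, loose on the bench, about 0.8 kg; origin at the centre of its underside, x points from its front to its hinge side (away from the robot, within 0.35 rad), z up
- case_hinge (a point): middle of the drill case's lid hinge: 33 mm behind the case's centre (+x) and 27 mm above its underside; the hinge axis lies along the case's y
- drill_index_lid (a joint): lid of the drill case, rad: 0 = shut, 1.57 = standing upright, up to 1.83 = leaning back away from the robot. The lid is a shallow pan, 62 mm from hinge to front edge, 130 wide, 10 mm deep; shut, its top is 37 mm above the bench. Slight friction (about 0.05 N m); pushed from behind it swings over towards the robot; past upright it may fall shut or stick part-way; a quick shove can tip or slide the box
- tack_tin: tack tin: small mottled grey-blue tin box, 57 (x) x 60 (y) x 60 (z) mm when shut, loose on the bench, about 0.7 kg; origin at the centre of its underside, x points from its front to its hinge side (away from the robot, within 0.35 rad), z up
- tin_hinge (a point): middle of the tin's lid hinge: 27 mm behind the tin's centre (+x) and 59 mm above its underside; the hinge axis lies along the tin's y
- tack_tin_lid (a joint): lid of the tack tin, rad: 0 = shut, 1.57 = standing upright, up to 1.92 = leaning back away from the robot. The lid is a flat plate 2 mm thick, 52 mm from hinge to front edge, 60 wide, with a small lip at the front; shut, its top is 60 mm above the bench. Slight friction (about 0.02 N m); pushed from behind it swings over towards the robot; past upright it may fall shut or stick part-way; a quick shove can tip or slide the box
- parts_chest: small wooden chest with two drawers, one above the other, 170 (x) x 200 (y) x 120 (z) mm, fixed to the bench; origin at the centre of its underside, x points into the chest from its drawer side (away from the robot, within 0.25 rad); it cannot be pushed away
- parts_chest_drawer0 (a joint): upper drawer of the chest, m: 0 = fully home, grows as it is pulled out (starts 0.04 to 0.075); slides in along the chest's x with light friction and stays where it is left. The lower drawer is shut
- parts_chest_drawer0_handle (a point): middle of the upper drawer's horizontal brass bar handle (about 100 mm long, along the chest's y), 35 mm in front of the drawer's face; moves with the drawer
- screwdriver_a: red-handled screwdriver lying flat, 28x195x25 mm, loose bystander; origin at the centre of its underside
- block_0: pale wood offcut, 42x85x30 mm, loose bystander; origin at the centre of its underside
- tape_measure: grey and tan tape measure, 36x87x64 mm, loose bystander; origin at the centre of its underside
- nail_tub: clear tub of nails, 103x117x88 mm, loose bystander; origin at the centre of its underside
- sanding_block: brown sanding block, 60x105x29 mm, loose bystander; origin at the centre of its underside
There are look-alikes about, which are no part of the job. Of the things like the tack_tin, leave any that is green; of the rest the larger one is meant.

How it is judged:
By the outcome, as a careful person would: the job done as asked, in the order asked, and still so for the second after the job is handed in, with the robot touching nothing.
It also fails if it takes over 64 s, if anything falls off the work surface, if the arm or the gripper's body presses on something with over 40 N, if the wrist force passes 120 N, or if a joint passes its speed limit or range.

## Working session

There is one attempt and no reset: what is moved stays moved. The work goes in short steps, Python scripts to look and compute and a tool call to move; the robot and the scene stay as the last step left them, time stands still between calls to the robot, and variables do not carry over. Pictures are saved under pics/ and viewed, and the job is handed in when it is done.

Besides the shell and the picture viewer there is one more tool, called after "Emit:" by a JSON object that holds its "name" and its "arguments". arm_command: Moves the arm, as the interface text tells. Its arguments: {"type":"object","properties":{"rows":{"type":"array"},"force":{"type":"number"}},"required":["rows"]}

```bash
ls; mkdir -p pics; cat > h.py <<'E'
import numpy as np,cv2
from scipy.spatial.transform import Rotation as R
from bench import r
def cap(n,tag):
    c=r.capture(n); cv2.imwrite(f'pics/{tag}.png',c['img'][:,:,::-1]); np.savez(f'pics/{tag}.npz',**{k:np.array(v) for k,v in c.items()}); return c
def load(tag): return dict(np.load(f'pics/{tag}.npz'))
def rot(o):
    o=np.array(o,float)
    return o if o.shape==(3,3) else (R.from_rotvec(o).as_matrix() if o.shape==(3,) else R.from_quat(o).as_matrix())
def pts(c):
    h,w=c['z_map'].shape; u,v=np.meshgrid(np.arange(w),np.arange(h))
    p=cv2.undistortPoints(np.stack([u,v],-1).reshape(-1,1,2).astype(float),c['K'],c['D']).reshape(h,w,2)
    P=np.dstack([p,np.ones((h,w))])*c['z_map'][...,None]
    W=P@rot(c['orientation']).T+c['position']; W[c['z_map']==0]=np.nan
    return W
E
python3 - <<'E'
from h import *
print(r.state())
for n in('side','top','wrist'):
    c=cap(n,n+'0'); print(n,c['position'],c['orientation'],c['K'][0,0],(c['z_map']>0).mean())
E
```

```text
pics
{'time': 0.0, 'q': array([-1.40620157,  0.53718726, -0.00441029,  1.53886277,  0.00258029,
        1.06730867, -0.07117183]), 'qd': array([ 8.58272553e-05, -9.13320898e-04,  5.84577208e-04, -6.45801239e-04,
        5.58667588e-05,  8.26279619e-04, -3.02611432e-04]), 'tau': array([ 8.34543644e-04, -5.70997703e+01,  9.90612879e-01, -2.51590240e+01,
       -5.63545281e-02,  1.81549473e-02,  1.84155379e-04]), 'tool_pos': array([0.14857506, 0.63215508, 0.23782972]), 'eef_rot': array([ 2.46144955e+00,  1.95022945e+00, -2.03784611e-03]), 'force': array([-0.2009178 , -0.22619585, -1.04152581]), 'moment': array([-0.04460733, -0.00762028,  0.02917773]), 'finger_gap': 0.9999862382577206}
side [ 0.15841605 -0.43568553  0.77655095] [-2.27895091  0.92203982 -0.32468587] 379.5443325623794 0.9959353741496598
top [0.30976524 0.02124003 1.65979341] [-2.12490743  2.14899625 -0.15320756] 487.79178263084475 0.996062925170068
wrist [0.08093794 0.64852976 0.38391928] [2.28327658 1.80964262 0.24963842] 367.72001723751356 0.9957738095238096
```

View pics/side0.png

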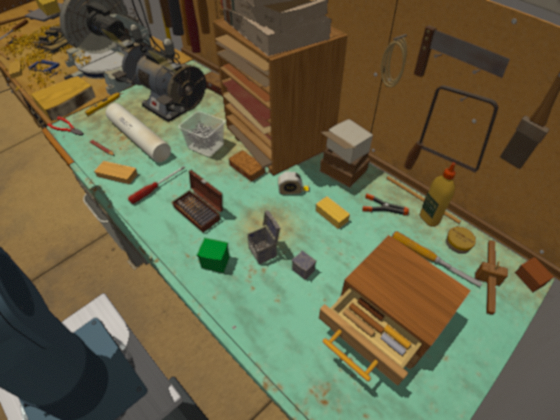

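View pics/top0.png

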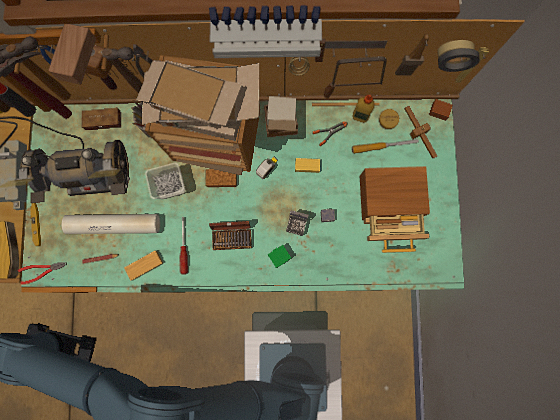

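View pics/wrist0.png

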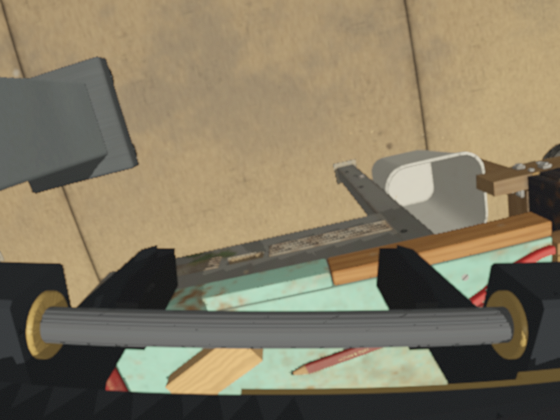

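Candidates, by side-view pixel:
- **Tin:** the open grey-blue tin (264,240), the green box (213,254, excluded by colour) and the small grey cube (304,264, smaller and shut).
- **Case:** the red-brown open case (198,205). The sanding block (247,165) could be confused with it.
- **Chest:** the one with drawers (395,310).

I choose the tin at (264,240). Next I'll check it in a crop and measure.

```bash
python3 - <<'E'
from h import *
c=load('side0'); t=load('top0')
a=cv2.resize(c['img'][160:290,160:330],(680,520),interpolation=cv2.INTER_CUBIC)
cv2.imwrite('pics/cropS.png',a[:,:,::-1])
b=cv2.resize(t['img'][150:280,200:440],(800,433),interpolation=cv2.INTER_CUBIC)
cv2.imwrite('pics/cropT.png',b[:,:,::-1])
W=pts(t)
for u,v in [(300,190),(260,270),(395,185),(365,172),(425,170),(300,222),(297,215),(292,230),(232,226),(235,240),(250,240),(328,215),(280,255),(398,248),(385,238),(184,262),(270,165),(307,165)]: print((u,v),W[v,u].round(3))
E
```

```text
(300, 190) [ 0.624 -0.035  0.   ]
(260, 270) [ 0.35   0.105 -0.003]
(395, 185) [ 0.612 -0.335  0.127]
(365, 172) [ 0.657 -0.241  0.123]
(425, 170) [ 0.662 -0.436  0.122]
(300, 222) [ 0.512 -0.033  0.002]
(297, 215) [ 0.527 -0.021  0.069]
(292, 230) [ 0.485 -0.005  0.004]
(232, 226) [0.498 0.197 0.027]
(235, 240) [0.45  0.187 0.029]
(250, 240) [ 0.453  0.139 -0.002]
(328, 215) [ 0.53  -0.126  0.038]
(280, 255) [0.397 0.036 0.051]
(398, 248) [ 0.419 -0.366 -0.004]
(385, 238) [ 0.445 -0.301  0.102]
(184, 262) [0.379 0.359 0.023]
(270, 165) [0.7   0.067 0.058]
(307, 165) [ 0.705 -0.059  0.029]
```

View pics/cropS.png

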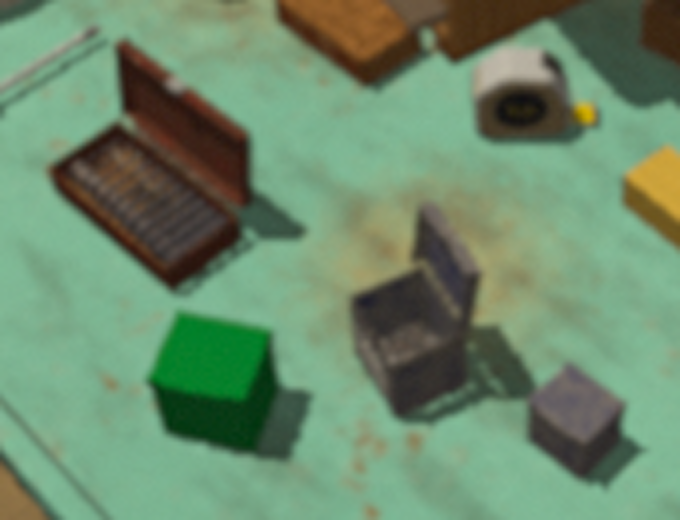

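View pics/cropT.png

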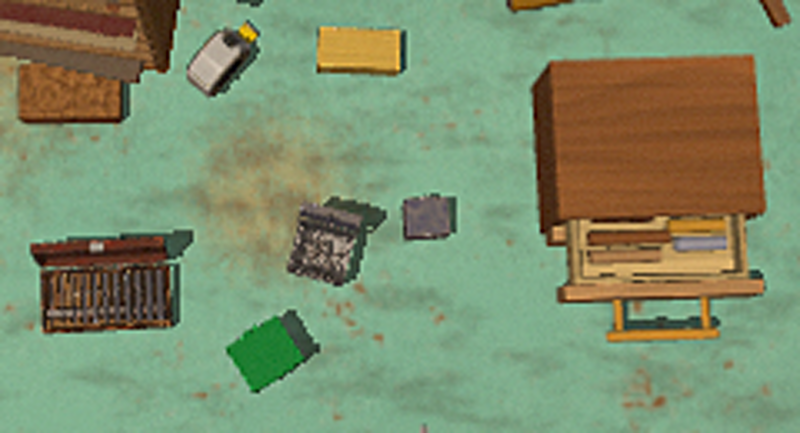

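The crop shows the only open grey-blue tin, with its lid just past upright, and the red-brown case, also with its lid near upright. The small shut cube and the green box are left alone. Now I'll measure lids, bodies and handle from the depth.

```bash
python3 - <<'E'
from h import *
def box(P,nm):
    (c,s,a)=cv2.minAreaRect((P[:,:2]*1000).astype(np.float32)); print(nm,len(P),'c',np.round(c,1),'s',np.round(s,1),'a',round(a,1),'z',np.percentile(P[:,2],[2,50,98]).round(3), 'med',np.median(P,0).round(3))
for tag in('top0','side0'):
    c=load(tag); W=pts(c).reshape(-1,3)
    def sel(x0,x1,y0,y1,z0,z1): 
        m=(W[:,0]>x0)&(W[:,0]<x1)&(W[:,1]>y0)&(W[:,1]<y1)&(W[:,2]>z0)&(W[:,2]<z1); return W[m]
    print(tag)
    box(sel(.4,.6,.1,.27,.012,.3),'case all'); box(sel(.4,.6,.1,.27,.042,.3),'case lid'); box(sel(.4,.6,.1,.27,.08,.3),'case lidtop');box(sel(.4,.6,.1,.27,.015,.035),'case low')
    box(sel(.42,.6,-.085,.03,.012,.3),'tin all'); box(sel(.42,.6,-.085,.03,.066,.3),'tin lid');box(sel(.42,.6,-.085,.03,.095,.3),'tin lidtop');box(sel(.42,.6,-.085,.03,.015,.062),'tin low')
    box(sel(.4,.8,-.5,-.2,.112,.14),'chest top')
    box(sel(.36,.455,-.5,-.2,.04,.14),'handle+front')
    box(sel(.36,.425,-.45,-.25,.04,.14),'handle')
    box(sel(.42,.6,-.17,-.09,.02,.14),'small')
    print('mid strip heights, behind tin', np.nanmax(sel(.52,.62,-.09,.05,-.02,.3)[:,2]))
E
```

```text
top0
case all 717 c [456.5 188.3] s [100.6 156.6] a 4.1 z [0.014 0.027 0.094] med [0.481 0.197 0.027]
case lid 172 c [480.  200.9] s [ 50.3 130.2] a 3.2 z [0.043 0.088 0.096] med [0.5   0.2   0.088]
case lidtop 121 c [499.5 202.7] s [ 11.1 128.4] a 3.2 z [0.085 0.091 0.097] med [0.5   0.203 0.091]
case low 476 c [460.4 200.7] s [ 75.5 130.7] a 2.4 z [0.016 0.023 0.034] med [0.465 0.191 0.023]
tin all 230 c [468.3 -27.8] s [ 92.1 121.5] a 75.9 z [0.013 0.055 0.12 ] med [ 0.517 -0.019  0.055]
tin lid 85 c [474.2 -12.9] s [ 59.8 117.5] a 76.2 z [0.067 0.11  0.122] med [ 0.525 -0.026  0.11 ]
tin lidtop 56 c [526.6 -26.8] s [59.7 13.3] a 69.9 z [0.104 0.112 0.122] med [ 0.527 -0.026  0.112]
tin low 123 c [468.8  -9.6] s [ 57.3 115.3] a 73.9 z [0.015 0.034 0.062] med [ 0.5   -0.015  0.034]
chest top 2942 c [ 558.8 -343.1] s [233.3 201.6] a 1.2 z [0.113 0.12  0.127] med [ 0.595 -0.341  0.12 ]
handle+front 474 c [ 427.1 -342.7] s [192.  54.] a 89.4 z [0.072 0.101 0.113] med [ 0.443 -0.337  0.101]
handle 133 c [ 412.4 -344.5] s [ 23.1 106.9] a 1.2 z [0.084 0.092 0.099] med [ 0.407 -0.343  0.0
[... 706 characters left out ...]
 0.09  0.114] med [ 0.526 -0.024  0.09 ]
tin lidtop 111 c [526.5 -25.1] s [61.9 11.1] a 74.1 z [0.096 0.112 0.115] med [ 0.526 -0.029  0.112]
tin low 662 c [469.4  -8.9] s [ 61.8 112.6] a 74.3 z [0.016 0.038 0.061] med [ 0.497 -0.012  0.038]
chest top 7022 c [ 597.6 -341.5] s [159.  201.3] a 1.5 z [0.116 0.12  0.122] med [ 0.59  -0.349  0.12 ]
handle+front 2057 c [ 428.1 -344.5] s [ 53.7 194.1] a 0.0 z [0.067 0.093 0.109] med [ 0.443 -0.349  0.093]
handle 430 c [ 412.9 -346.2] s [109.   23.6] a 89.6 z [0.087 0.092 0.095] med [ 0.407 -0.348  0.092]
small 386 c [ 531.3 -123.7] s [40.2 44.8] a 4.4 z [0.022 0.043 0.046] med [ 0.527 -0.127  0.043]
mid strip heights, behind tin 0.11698754151398016
```

```bash
python3 - <<'E'
from h import *
for tag in('top0','side0'):
    W=pts(load(tag)).reshape(-1,3); print(tag)
    for nm,o,yaw,hw,L in(('case',(.46,.2),2.5,.068,.05),('tin',(.5,-.018),-15,.032,.05)):
        y=np.radians(yaw); ex=np.array([np.cos(y),np.sin(y)]); ey=np.array([-ex[1],ex[0]])
        d=W[:,:2]-o; a=d@ex; b=d@ey
        m=(abs(b)<hw)&(abs(a)<.085)&(W[:,2]>.01)&(W[:,2]<.2)
        print(nm)
        for z0 in np.arange(.01,.125,.01):
            k=m&(W[:,2]>=z0)&(W[:,2]<z0+.01)
            if k.sum()>3: print(f'{z0:.2f}',k.sum(),'a',np.percentile(a[k],[3,50,97]).round(3),'b',np.percentile(b[k],[3,97]).round(3))
    if tag=='top0':
      for x0 in np.arange(.34,.80,.03):
        print(f'{x0:.2f}',[int(1000*np.nanmax(np.r_[W[(W[:,0]>=x0)&(W[:,0]<x0+.03)&(W[:,1]>=y0)&(W[:,1]<y0+.05),2],-.1])) for y0 in np.arange(-.5,.5,.05)])
E
```

```text
top0
case
0.01 168 a [-0.037 -0.011  0.024] b [-0.061  0.06 ]
0.02 291 a [-0.036  0.004  0.036] b [-0.06   0.064]
0.03 98 a [-0.011  0.031  0.038] b [-0.061  0.064]
0.04 36 a [-0.002  0.038  0.04 ] b [-0.059  0.064]
0.05 18 a [0.035 0.039 0.04 ] b [-0.06  0.05]
0.08 54 a [0.036 0.042 0.046] b [-0.061  0.06 ]
0.09 67 a [0.035 0.04  0.045] b [-0.057  0.06 ]
tin
0.01 53 a [-0.038 -0.     0.042] b [-0.028  0.025]
0.02 27 a [-0.028 -0.002  0.022] b [-0.021  0.023]
0.03 15 a [-0.029  0.021  0.023] b [-0.025  0.025]
0.04 13 a [-0.028 -0.026  0.022] b [-0.015  0.028]
0.05 30 a [-0.081  0.009  0.025] b [-0.029  0.03 ]
0.06 19 a [-0.083  0.024  0.027] b [-0.022  0.028]
0.07 16 a [0.024 0.026 0.027] b [-0.029  0.025]
0.08 5 a [0.019 0.027 0.027] b [-0.023  0.029]
0.10 12 a [0.023 0.029 0.032] b [-0.027  0.022]
0.11 38 a [0.023 0.027 0.032] b [-0.029  0.027]
0.12 5 a [0.023 0.026 0.028] b [-0.014  0.018]
0.34 [10, 7, 9, 9, 9, 10, 10, 11, 9, 8, 64, 62, 11, 11, 17, 10, 20, 32, 31, 34]
0.37 [10, 7, 10, 8, 10, 7, 9, 10, 11, 11, 72, 67, 11, 9, 9, 8, 10, 38, 31, 35]
0.40 [6, 10, 100, 100, 94, 9, 7, 9,
[... 1513 characters left out ...]
 0.065]
0.07 59 a [0.036 0.044 0.045] b [-0.063  0.064]
0.08 87 a [0.036 0.042 0.047] b [-0.064  0.063]
0.09 46 a [0.036 0.041 0.046] b [-0.06   0.042]
tin
0.01 163 a [-0.029 -0.     0.022] b [-0.03  0.03]
0.02 135 a [-0.029 -0.004  0.022] b [-0.029  0.03 ]
0.03 128 a [-0.029 -0.005  0.022] b [-0.029  0.03 ]
0.04 134 a [-0.028 -0.002  0.023] b [-0.029  0.03 ]
0.05 145 a [-0.082 -0.004  0.022] b [-0.029  0.03 ]
0.06 57 a [-0.082  0.024  0.026] b [-0.03   0.031]
0.07 54 a [0.017 0.026 0.028] b [-0.03  0.03]
0.08 53 a [0.019 0.027 0.029] b [-0.03   0.031]
0.09 37 a [0.02  0.028 0.03 ] b [-0.03   0.031]
0.10 18 a [0.022 0.028 0.033] b [-0.031  0.031]
0.11 82 a [0.023 0.027 0.032] b [-0.03  0.03]
```

```bash
cat >> h.py <<'E'
def shift(targets,yaw=None):
    "world targets -> tool shifts from now; yaw=deg of tool y wanted"
    s=r.state(); M=rot(s['eef_rot']); print('t',round(s['time'],2),'pos',s['tool_pos'].round(4),'F',s['force'].round(1),'yaw y',np.degrees(np.arctan2(M[1,1],M[0,1])).round(1),'zdir',M[:,2].round(3),'gap',round(s['finger_gap'],2))
    for t in targets: print(np.round(t,3),'->',(M.T@(np.array(t)-s['tool_pos'])).round(4))
def fr(o,yaw):
    y=np.radians(yaw); return lambda a,z: np.array([o[0]+a*np.cos(y),o[1]+a*np.sin(y),z])
tin=fr((.5,-.018),-15); case=fr((.46,.2),2.5)
E
python3 -c "
from h import *
shift([tin(.065,.239),tin(.065,.093)])"
```

```text
t 0.15 pos [0.1486 0.6323 0.2381] F [ 0.1 -0.9 -0.2] yaw y -13.2 zdir [-0.    -0.001 -1.   ] gap 1.0
[ 0.563 -0.035  0.239] -> [-5.547e-01  5.558e-01 -1.000e-04]
[ 0.563 -0.035  0.093] -> [-0.5545  0.5557  0.1459]
```

Emit:
{"name": "arm_command", "arguments": {"rows": [[[-0.03,0.03,0,0,0,0,-1],[-0.06,0.06,0,0,0,0,-1],[-0.085,0.085,0,0,0,0,-1],[-0.11,0.11,0,0,0,0,-1],[-0.14,0.14,0,0,0,0,-1],[-0.17,0.17,0,0,0,0,-1],[-0.2,0.2,0,0,0,0,-1],[-0.23,0.23,0,0,0,0,-1]]], "force": 10}}

```text
time: 0.82
tool_pos: [0.319, 0.3569, 0.2387]
eef_rot: [-2.462, -1.951, 0.0]
force: [0.8, 1.1, 0.4]
finger_gap: 0.421
```

Emit:
{"name": "arm_command", "arguments": {"rows": [[[-0.03,0.03,0,0,0,0,-1],[-0.06,0.06,0,0,0,0,-1],[-0.085,0.085,0,0,0,0,-1],[-0.11,0.11,0,0,0,0,-1],[-0.14,0.14,0,0,0,0,-1],[-0.17,0.17,0,0,0,0,-1],[-0.2,0.2,0,0,0,0,-1],[-0.23,0.23,0,0,0,0,-1]]]}}

```text
time: 1.48
tool_pos: [0.4886, 0.083, 0.2388]
eef_rot: [-2.462, -1.951, -0.0]
force: [-0.5, 1.4, -0.0]
finger_gap: 0.007
```

```bash
python3 -c "
from h import *
shift([tin(.065,.239),tin(.065,.093)])"
```

```text
t 1.48 pos [0.4886 0.083  0.2388] F [-0.5  1.4 -0. ] yaw y -13.2 zdir [ 0.  0. -1.] gap 0.01
[ 0.563 -0.035  0.239] -> [-0.0978  0.0991 -0.0002]
[ 0.563 -0.035  0.093] -> [-0.0978  0.0991  0.1458]
```

Emit:
{"name": "arm_command", "arguments": {"rows": [[[-0.03,0.03,0,0,0,0,-1],[-0.06,0.06,0,0,0,0,-1],[-0.085,0.087,0,0,0,0,-1],[-0.095,0.097,0.02,0,0,0,-1],[-0.095,0.097,0.06,0,0,0,-1],[-0.095,0.097,0.1,0,0,0,-1],[-0.095,0.097,0.14,0,0,0,-1],[-0.095,0.097,0.142,0,0,0,-1]]]}}

```text
time: 2.15
tool_pos: [0.5554, -0.0295, 0.0901]
eef_rot: [-2.457, -1.947, 0.015]
force: [-1.8, -0.1, -0.7]
finger_gap: 0.005
```

```bash
python3 -c "
from h import *
shift([tin(.065,.095)]+[tin(a,z) for a,z in((.036,.095),(.0215,.094),(.011,.089),(.0025,.081),(-.003,.07),(-.005,.061))])
cap('top','top1');cap('side','side1');cap('wrist','wrist1')"
python3 - <<'E'
import cv2,numpy as np
a=cv2.imread('pics/top1.png')[160:270,230:370];b=cv2.imread('pics/side1.png')[150:290,180:350]
cv2.imwrite('pics/m1.png',np.hstack([cv2.resize(a,(400,314)),cv2.resize(b,(400,314))]))
E
```

```text
t 2.15 pos [ 0.5554 -0.0295  0.0901] F [-1.8 -0.1 -0.7] yaw y -13.2 zdir [-0.012 -0.    -1.   ] gap 0.0
[ 0.563 -0.035  0.095] -> [-0.0035  0.0083 -0.005 ]
[ 0.535 -0.027  0.095] -> [-0.0026 -0.0207 -0.0046]
[ 0.521 -0.024  0.094] -> [-0.0022 -0.0352 -0.0035]
[ 0.511 -0.021  0.089] -> [-0.0018 -0.0456  0.0017]
[ 0.502 -0.019  0.081] -> [-0.0015 -0.054   0.0098]
[ 0.497 -0.017  0.07 ] -> [-0.0013 -0.0594  0.0208]
[ 0.495 -0.017  0.061] -> [-0.0012 -0.0613  0.0298]
```

View pics/m1.png

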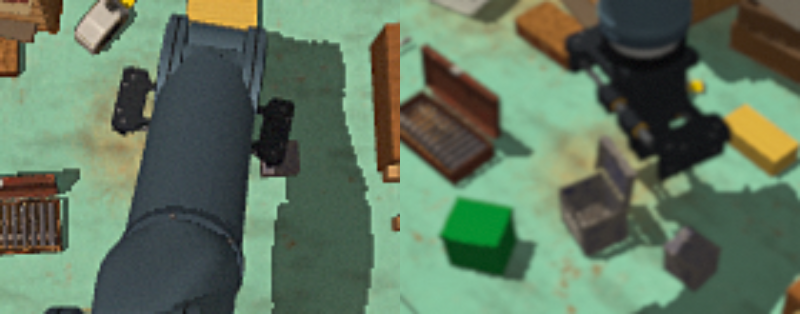

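The fingertips are behind the tin lid with a gap, the tin is undisturbed and the jaws are well above the small cube. Now I'll push slowly along the lid's arc.

Emit:
{"name": "arm_command", "arguments": {"rows": [[[-0.002,-0.005,-0.004,0,0,0,-1],[-0.002,-0.01,-0.004,0,0,0,-1],[-0.002,-0.015,-0.004,0,0,0,-1],[-0.002,-0.02,-0.004,0,0,0,-1],[-0.002,-0.025,-0.004,0,0,0,-1],[-0.002,-0.03,-0.004,0,0,0,-1],[-0.002,-0.035,-0.003,0,0,0,-1],[-0.002,-0.04,-0.001,0,0,0,-1]]]}}

```text
time: 2.97
tool_pos: [0.5212, -0.0224, 0.0979]
eef_rot: [2.462, 1.951, 0.001]
force: [1.8, -1.1, 2.0]
finger_gap: 0.005
```

```bash
python3 -c "
from h import *
shift([tin(a,z) for a,z in((.011,.089),(.0025,.081),(-.003,.07),(-.005,.061))])
W=pts(load('top1'));k=(W[...,2]>.17)&(abs(W[...,1]+.03)<.1);print('arm max x',np.nanpercentile(W[k][:,0],99),[ (z,np.nanpercentile(W[k&(W[...,2]>z)&(W[...,2]<z+.05)][:,0],99).round(3)) for z in (.2,.25,.3,.35,.4)])
cap('side','side2')"
python3 - <<'E'
import cv2,numpy as np
b=cv2.imread('pics/side2.png')[150:290,180:350]
cv2.imwrite('pics/m2.png',cv2.resize(b,(510,420)))
E
```

```text
t 2.97 pos [ 0.5212 -0.0224  0.0979] F [ 1.8 -1.1  2. ] yaw y -13.2 zdir [ 0.001  0.    -1.   ] gap 0.01
[ 0.511 -0.021  0.089] -> [-0.0009 -0.0107  0.0089]
[ 0.502 -0.019  0.081] -> [-0.0007 -0.0192  0.0169]
[ 0.497 -0.017  0.07 ] -> [-0.0005 -0.0247  0.0279]
[ 0.495 -0.017  0.061] -> [-0.0004 -0.0267  0.0369]
arm max x 0.9571685440109372 [(0.2, np.float64(0.958)), (0.25, np.float64(0.959)), (0.3, np.float64(0.958)), (0.35, np.float64(0.958)), (0.4, np.float64(0.956))]
```

View pics/m2.png

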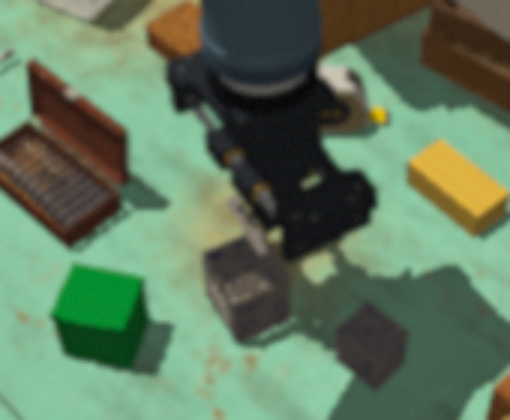

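Emit:
{"name": "arm_command", "arguments": {"rows": [[[0,-0.005,0.003,0,0,0,-1],[0,-0.01,0.007,0,0,0,-1],[0,-0.014,0.011,0,0,0,-1],[0,-0.018,0.015,0,0,0,-1],[0,-0.022,0.02,0,0,0,-1],[0,-0.025,0.025,0,0,0,-1],[0,-0.028,0.03,0,0,0,-1],[0,-0.029,0.034,0,0,0,-1]]]}}

```text
time: 3.68
tool_pos: [0.4923, -0.0159, 0.063]
eef_rot: [-2.462, -1.951, 0.001]
force: [0.8, -0.0, 0.3]
finger_gap: 0.007
```

```bash
python3 -c "
from h import *
shift([tin(-.005,.061)])
cap('side','side3')"
python3 - <<'E'
import cv2,numpy as np
b=cv2.imread('pics/side3.png')[150:290,180:350]
cv2.imwrite('pics/m3.png',cv2.resize(b,(510,420)))
E
```

```text
t 3.68 pos [ 0.4923 -0.0159  0.063 ] F [ 0.8 -0.   0.3] yaw y -13.2 zdir [-0.001 -0.    -1.   ] gap 0.01
[ 0.495 -0.017  0.061] -> [-0.0001  0.003   0.002 ]
```

View pics/m3.png

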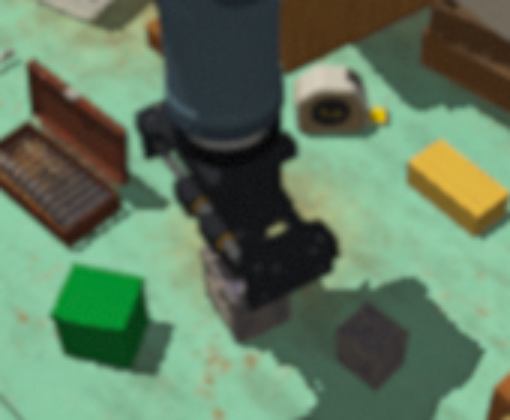

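Emit:
{"name": "arm_command", "arguments": {"rows": [[[0,0,0.001,0,0,0,-1],[0,0,0.002,0,0,0,-1],[0,0,0.003,0,0,0,-1],[0,0,0.003,0,0,0,-1],[0,0,0.003,0,0,0,-1]]]}}

```text
time: 4.15
tool_pos: [0.493, -0.016, 0.0611]
eef_rot: [-2.462, -1.951, 0.0]
force: [-2.7, 0.3, 5.7]
finger_gap: 0.005
```

Emit:
{"name": "arm_command", "arguments": {"rows": [[[0,0,0.001,0,0,0,-1],[0,0,0.001,0,0,0,-1]]]}}

```text
time: 4.32
tool_pos: [0.4931, -0.016, 0.0609]
eef_rot: [-2.462, -1.95, -0.0]
force: [-5.3, -0.1, 17.1]
finger_gap: 0.003
```

Emit:
{"name": "arm_command", "arguments": {"rows": [[[0,0,-0.01,0,0,0,-1],[0,0,-0.04,0,0,0,-1],[0,0,-0.08,0,0,0,-1],[0,0,-0.12,0,0,0,-1],[0,0,-0.15,0,0,0,-1],[0.03,0.01,-0.16,0,0,5,-1],[0.06,0.02,-0.16,0,0,10,-1],[0.09,0.02,-0.16,0,0,15,-1]]]}}

```text
time: 4.98
tool_pos: [0.5358, 0.0677, 0.2218]
eef_rot: [2.7, 1.604, 0.007]
force: [1.5, -0.6, 0.8]
finger_gap: 0.003
```

```bash
python3 -c "
from h import *
shift([case(.08,.22),case(.08,.075)])
c=cap('side','side4');cap('top','top4')
W=pts(c).reshape(-1,3);d=W[:,:2]-[.5,-.018];y=np.radians(-15);a=d@[np.cos(y),np.sin(y)];b=d@[-np.sin(y),np.cos(y)]
k=(abs(a)<.035)&(abs(b)<.035)&(W[:,2]>.04)&(W[:,2]<.13);print('tin z',np.percentile(W[k,2],[50,90,99.5]))
k&=(W[:,2]>.055);print(cv2.minAreaRect((W[k,:2]*1000).astype(np.float32)))
"
python3 - <<'E'
import cv2,numpy as np
a=cv2.imread('pics/top4.png')[100:290,130:390];b=cv2.imread('pics/side4.png')[150:290,150:350]
cv2.imwrite('pics/m4.png',np.hstack([cv2.resize(a,(400,300)),cv2.resize(b,(400,300))]))
E
```

```text
t 4.98 pos [0.5358 0.0677 0.2218] F [ 1.5 -0.6  0.8] yaw y -28.6 zdir [ 0.005  0.001 -1.   ] gap 0.0
[0.54  0.203 0.22 ] -> [ 0.1212 -0.0614  0.0019]
[0.54  0.203 0.075] -> [ 0.1208 -0.0619  0.1469]
tin z [0.05943671 0.06123488 0.06280234]
((497.7956848144531, -18.133750915527344), (62.14386749267578, 53.98534393310547), 74.80318450927734)
```

View pics/m4.png

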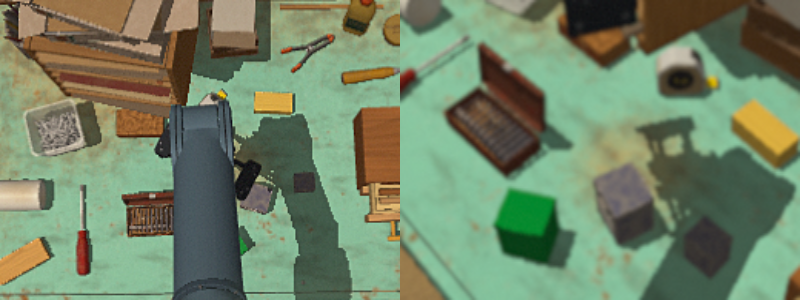

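The tin is shut: top at about 60 mm, centre and yaw unchanged. I turned the wrong way about z, so I'll turn back by -31°. I'll also check how far the wrist extends towards the shelf.

```bash
python3 -c "
from h import *
W=pts(load('top4'))
for v in range(160,200,5): print(v,[W[v,u].round(3).tolist() for u in (248,260,272)])
"
```

```text
160 [[0.695, 0.134, 0.147], [0.732, 0.103, -0.001], [0.729, 0.061, 0.009]]
165 [[0.683, 0.136, 0.129], [0.699, 0.1, 0.062], [0.573, 0.047, 0.578]]
170 [[0.566, 0.103, 0.562], [0.561, 0.075, 0.583], [0.559, 0.047, 0.589]]
175 [[0.551, 0.102, 0.576], [0.547, 0.074, 0.59], [0.546, 0.047, 0.594]]
180 [[0.538, 0.102, 0.584], [0.536, 0.074, 0.592], [0.532, 0.047, 0.606]]
185 [[0.521, 0.1, 0.608], [0.52, 0.073, 0.612], [0.521, 0.047, 0.605]]
190 [[0.51, 0.1, 0.609], [0.506, 0.073, 0.626], [0.509, 0.047, 0.612]]
195 [[0.497, 0.099, 0.617], [0.494, 0.072, 0.634], [0.496, 0.047, 0.622]]
```

The wrist ends at about x 0.57, 0.1 m clear of the shelf.

Emit:
{"name": "arm_command", "arguments": {"rows": [[[0.03,-0.015,0,0,0,-6,-1],[0.06,-0.03,0,0,0,-12,-1],[0.09,-0.046,0,0,0,-18,-1],[0.121,-0.061,0,0,0,-24,-1],[0.121,-0.061,0,0,0,-31,-1],[0.121,-0.061,0,0,0,-31,-1]]]}}

```text
time: 5.58
tool_pos: [0.5362, 0.2043, 0.2197]
eef_rot: [-2.157, -2.284, -0.0]
force: [-0.4, -1.1, -0.1]
finger_gap: 0.001
```

```bash
python3 -c "
from h import *
shift([case(.08,.075)])"
```

```text
t 5.58 pos [0.5362 0.2043 0.2197] F [-0.4 -1.1 -0.1] yaw y 3.3 zdir [-0.  0. -1.] gap 0.0
[0.54  0.203 0.075] -> [-0.0011  0.0037  0.1447]
```

Emit:
{"name": "arm_command", "arguments": {"rows": [[[0,0.004,0.03,0,0,0,-1],[0,0.004,0.06,0,0,0,-1],[0,0.004,0.1,0,0,0,-1],[0,0.004,0.135,0,0,0,-1],[0,0.004,0.142,0,0,0,-1],[0,0.004,0.142,0,0,0,-1]]]}}

```text
time: 6.08
tool_pos: [0.5392, 0.2002, 0.076]
eef_rot: [-2.171, -2.27, 0.008]
force: [-0.2, 1.2, 0.6]
finger_gap: 0.009
```

```bash
python3 -c "
from h import *
print([case(.0315+a,z).round(3) for a,z in ((.019,.077),(0,.077),(-.014,.072),(-.027,.0635),(-.036,.051),(-.041,.037))])
shift([case(.0315+a,z) for a,z in ((.019,.077),(0,.077),(-.014,.072),(-.027,.0635),(-.036,.051),(-.041,.037))])"
```

```text
[array([0.51 , 0.202, 0.077]), array([0.491, 0.201, 0.077]), array([0.477, 0.201, 0.072]), array([0.464, 0.2  , 0.064]), array([0.456, 0.2  , 0.051]), array([0.451, 0.2  , 0.037])]
t 6.08 pos [0.5392 0.2002 0.076 ] F [-0.2  1.2  0.6] yaw y 2.5 zdir [-0.004 -0.003 -1.   ] gap 0.01
[0.51  0.202 0.077] -> [ 0.0032 -0.0286 -0.0009]
[0.491 0.201 0.077] -> [ 0.0032 -0.0476 -0.0008]
[0.477 0.201 0.072] -> [ 0.0033 -0.0616  0.0042]
[0.464 0.2   0.064] -> [ 0.0033 -0.0746  0.0128]
[0.456 0.2   0.051] -> [ 0.0034 -0.0835  0.0253]
[0.451 0.2   0.037] -> [ 0.0034 -0.0884  0.0393]
```

Emit:
{"name": "arm_command", "arguments": {"rows": [[[0,-0.006,0,0,0,0,-1],[0,-0.012,0,0,0,0,-1],[0,-0.017,0,0,0,0,-1],[0,-0.022,0,0,0,0,-1],[0,-0.027,0,0,0,0,-1],[0,-0.032,0,0,0,0,-1],[0,-0.037,0,0,0,0,-1],[0,-0.042,0,0,0,0,-1]]]}}

```text
time: 6.75
tool_pos: [0.4992, 0.201, 0.0783]
eef_rot: [2.166, 2.274, 0.003]
force: [2.7, 0.7, 1.9]
finger_gap: 0.006
```

```bash
python3 -c "
from h import *
shift([case(.0315+a,z) for a,z in ((0,.077),(-.014,.072),(-.027,.0635),(-.036,.051),(-.041,.037))])
cap('side','side5')"
python3 - <<'E'
import cv2,numpy as np
b=cv2.imread('pics/side5.png')[130:270,130:300]
cv2.imwrite('pics/m5.png',cv2.resize(b,(510,420)))
E
```

```text
t 6.75 pos [0.4992 0.201  0.0783] F [2.7 0.7 1.9] yaw y 2.8 zdir [ 0.002  0.001 -1.   ] gap 0.01
[0.491 0.201 0.077] -> [ 0.0007 -0.0077  0.0013]
[0.477 0.201 0.072] -> [ 0.0008 -0.0217  0.0063]
[0.464 0.2   0.064] -> [ 0.0008 -0.0347  0.0147]
[0.456 0.2   0.051] -> [ 0.0009 -0.0437  0.0272]
[0.451 0.2   0.037] -> [ 0.0009 -0.0488  0.0412]
```

View pics/m5.png

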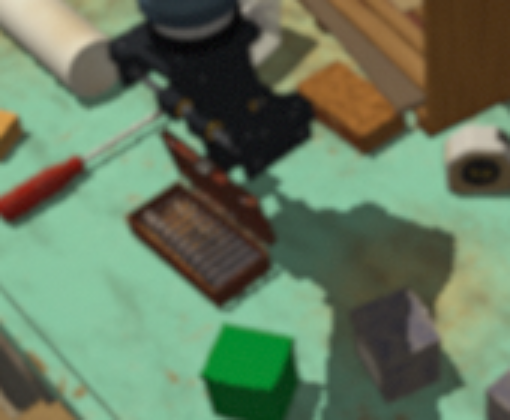

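The lid is moving forward and the case is standing still. I'll continue along the arc.

Emit:
{"name": "arm_command", "arguments": {"rows": [[[0,-0.006,0.001,0,0,0,-1],[0,-0.012,0.003,0,0,0,-1],[0,-0.018,0.005,0,0,0,-1],[0,-0.023,0.008,0,0,0,-1],[0,-0.029,0.011,0,0,0,-1],[0,-0.034,0.014,0,0,0,-1],[0,-0.038,0.019,0,0,0,-1],[0,-0.042,0.025,0,0,0,-1]]]}}

```text
time: 7.47
tool_pos: [0.4556, 0.1986, 0.0522]
eef_rot: [-2.166, -2.274, 0.002]
force: [-0.6, 1.1, 2.9]
finger_gap: 0.008
```

Emit:
{"name": "arm_command", "arguments": {"rows": [[[0,-0.002,0.004,0,0,0,-1],[0,-0.004,0.008,0,0,0,-1],[0,-0.006,0.012,0,0,0,-1],[0,-0.006,0.012,0,0,0,-1]]]}}

```text
time: 7.8
tool_pos: [0.4498, 0.198, 0.0397]
eef_rot: [-2.166, -2.274, 0.003]
force: [-1.0, -0.4, 0.6]
finger_gap: 0.005
```

```bash
python3 -c "
from h import *
shift([case(.0315-.041,.037)])
cap('side','side6')"
python3 - <<'E'
import cv2,numpy as np
b=cv2.imread('pics/side6.png')[130:270,130:300]
cv2.imwrite('pics/m6.png',cv2.resize(b,(510,420)))
E
```

```text
t 7.8 pos [0.4498 0.198  0.0397] F [-1.  -0.4  0.6] yaw y 2.8 zdir [-0.002 -0.001 -1.   ] gap 0.0
[0.451 0.2   0.037] -> [0.0016 0.0008 0.0027]
```

View pics/m6.png

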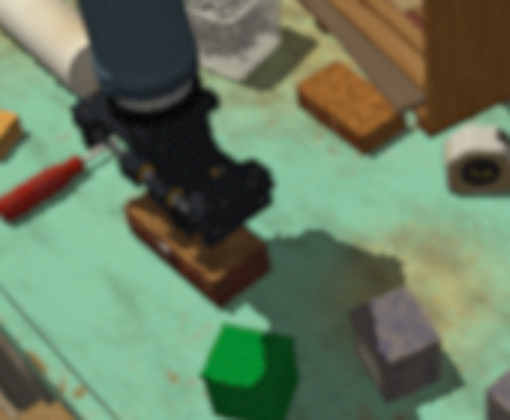

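The lid is down. I'll press gently until I feel the stop.

Emit:
{"name": "arm_command", "arguments": {"rows": [[[0,0,0.001,0,0,0,-1],[0,0,0.002,0,0,0,-1],[0,0,0.003,0,0,0,-1],[0,0,0.003,0,0,0,-1],[0,0,0.003,0,0,0,-1]]]}}

```text
time: 8.27
tool_pos: [0.451, 0.1984, 0.0378]
eef_rot: [2.167, 2.274, 0.001]
force: [0.6, -0.9, 0.0]
finger_gap: 0.004
```

Emit:
{"name": "arm_command", "arguments": {"rows": [[[0,0,0.001,0,0,0,-1],[0,0,0.0015,0,0,0,-1],[0,0,0.0015,0,0,0,-1]]]}}

```text
time: 8.52
tool_pos: [0.4511, 0.1984, 0.0375]
eef_rot: [-2.167, -2.274, -0.001]
force: [-5.3, -1.8, 17.3]
finger_gap: 0.006
```

The case hit its stop at 37.5 mm, matching the 37 mm shut height. I'll lift and go over to the drawer.

Emit:
{"name": "arm_command", "arguments": {"rows": [[[0,0,-0.01,0,0,0,-1],[0,0,-0.05,0,0,0,-1],[0,0,-0.09,0,0,0,-1],[0,0,-0.13,0,0,0,-1],[0,0,-0.165,0,0,0,-1],[-0.04,0,-0.17,0,0,0,-1],[-0.08,0,-0.17,0,0,0,-1],[-0.12,0,-0.17,0,0,0,-1]]]}}

```text
time: 9.18
tool_pos: [0.4571, 0.0778, 0.2076]
eef_rot: [2.164, 2.276, 0.004]
force: [0.8, -0.7, -0.7]
finger_gap: 0.006
```

Emit:
{"name": "arm_command", "arguments": {"rows": [[[-0.04,0,0,0,0,0,-1],[-0.08,0,0,0,0,0,-1],[-0.12,0,0,0,0,0,-1],[-0.16,0,0,0,0,0,-1],[-0.2,0,0,0,0,0,-1],[-0.24,0,0,0,0,0,-1],[-0.28,0,0,0,0,0,-1],[-0.32,0,0,0,0,0,-1]]]}}

```text
time: 9.85
tool_pos: [0.4719, -0.243, 0.2066]
eef_rot: [2.166, 2.274, 0.001]
force: [1.0, -0.0, 0.2]
finger_gap: 0.007
```

```bash
python3 -c "
from h import *
shift([(.372,-.345,.2),(.372,-.345,.082)])
c=cap('side','side7');cap('top','top7')
W=pts(c).reshape(-1,3)
k=(abs(W[:,0]-.46)<.06)&(abs(W[:,1]-.2)<.09)&(W[:,2]>.03)&(W[:,2]<.13);P=W[k];print('case',np.percentile(P[:,2],[50,99.5]),cv2.minAreaRect((P[:,:2]*1000).astype(np.float32)))
"
```

```text
t 9.85 pos [ 0.4719 -0.243   0.2066] F [ 1.  -0.   0.2] yaw y 2.8 zdir [ 0.001 -0.    -1.   ] gap 0.01
[ 0.372 -0.345  0.2  ] -> [-0.097  -0.1048  0.0065]
[ 0.372 -0.345  0.082] -> [-0.097  -0.1048  0.1245]
case [0.03597237 0.0396733 ] ((453.4293212890625, 200.40896606445312), (66.2149658203125, 135.0869903564453), 1.953156590461731)
```

View pics/side7.png

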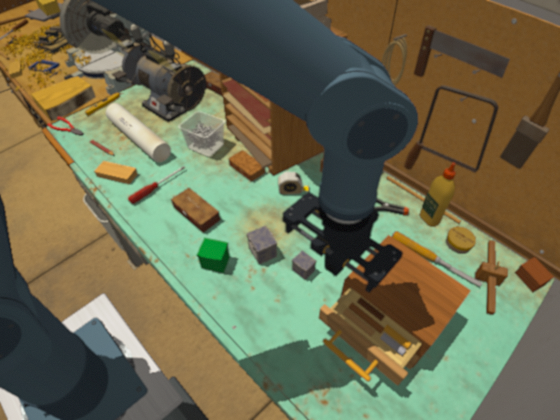

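The case (198,208) and tin (262,245) are both shut and in place. Moving in front of the drawer handle.

Emit:
{"name": "arm_command", "arguments": {"rows": [[[-0.028,-0.028,0,0,0,0,-1],[-0.055,-0.057,0,0,0,0,-1],[-0.08,-0.084,0,0,0,0,-1],[-0.097,-0.105,0,0,0,0,-1],[-0.097,-0.105,0.02,0,0,1,-1],[-0.097,-0.105,0.06,0,0,1,-1],[-0.097,-0.105,0.1,0,0,1,-1],[-0.097,-0.105,0.124,0,0,1,-1]]]}}

```text
time: 10.62
tool_pos: [0.3711, -0.3413, 0.0795]
eef_rot: [-2.184, -2.254, -0.0]
force: [-0.2, 1.0, -0.3]
finger_gap: 0.006
```

```bash
python3 -c "
from h import *
shift([(.395,-.345,.082),(.47,-.343,.082)])
c=cap('side','side8')
b=cv2.resize(c['img'][230:400,260:480],(660,510));cv2.imwrite('pics/m8.png',b[:,:,::-1])"
```

```text
t 10.62 pos [ 0.3711 -0.3413  0.0795] F [-0.2  1.  -0.3] yaw y 1.8 zdir [-0.002  0.002 -1.   ] gap 0.01
[ 0.395 -0.345  0.082] -> [-0.0045  0.0238 -0.0026]
[ 0.47  -0.343  0.082] -> [-0.0048  0.0988 -0.0027]
```

View pics/m8.png

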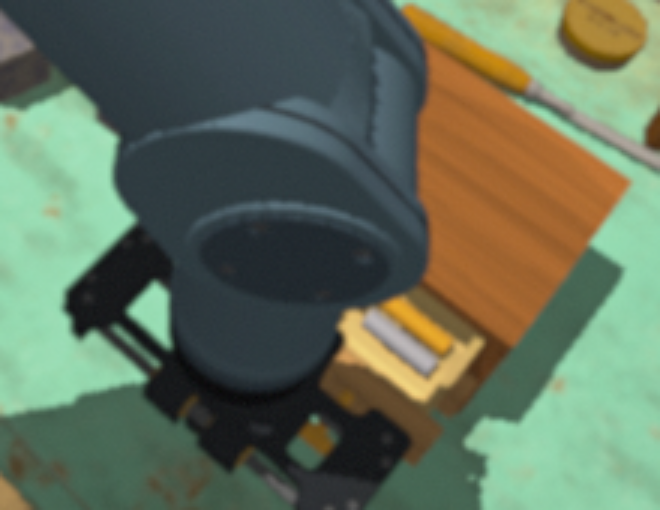

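Emit:
{"name": "arm_command", "arguments": {"rows": [[[-0.003,0.008,-0.002,0,0,0,-1],[-0.003,0.015,-0.002,0,0,0,-1],[-0.003,0.021,-0.002,0,0,0,-1],[-0.003,0.027,-0.002,0,0,0,-1],[-0.003,0.033,-0.002,0,0,0,-1],[-0.003,0.039,-0.002,0,0,0,-1],[-0.003,0.045,-0.002,0,0,0,-1],[-0.003,0.051,-0.002,0,0,0,-1]]]}}

```text
time: 11.33
tool_pos: [0.4238, -0.3445, 0.0845]
eef_rot: [2.186, 2.255, 0.0]
force: [-0.3, -0.1, 0.6]
finger_gap: 0.005
```

Emit:
{"name": "arm_command", "arguments": {"rows": [[[0,0.006,0,0,0,0,-1],[0,0.012,0,0,0,0,-1],[0,0.018,0,0,0,0,-1],[0,0.022,0,0,0,0,-1]]]}}

```text
time: 11.67
tool_pos: [0.4459, -0.3437, 0.0842]
eef_rot: [2.186, 2.256, 0.0]
force: [-1.5, -1.0, -0.3]
finger_gap: 0.006
```

```bash
python3 -c "
from h import *
shift([(.47,-.343,.082)])
c=cap('side','side9');W=pts(c).reshape(-1,3)
for z0,z1 in((.1,.113),(.116,.125)):
  for y0 in (-.43,-.42,-.41): 
    k=(abs(W[:,1]-y0)<.006)&(W[:,2]>z0)&(W[:,2]<z1)&(W[:,0]>.36)&(W[:,0]<.75); print(z0,y0,k.sum(),np.percentile(W[k,0],[1,99]).round(3))
b=cv2.resize(c['img'][230:400,260:480],(660,510));cv2.imwrite('pics/m9.png',b[:,:,::-1])"
```

```text
t 11.67 pos [ 0.4459 -0.3437  0.0842] F [-1.5 -1.  -0.3] yaw y 1.8 zdir [ 0. -0. -1.] gap 0.01
[ 0.47  -0.343  0.082] -> [-0.0001  0.0241  0.0022]Traceback (most recent call last):
  File "<string>", line 7, in <module>
    k=(abs(W[:,1]-y0)<.006)&(W[:,2]>z0)&(W[:,2]<z1)&(W[:,0]>.36)&(W[:,0]<.75); print(z0,y0,k.sum(),np.percentile(W[k,0],[1,99]).round(3))
                                                                                                   ~~~~~~~~~~~~~^^^^^^^^^^^^^^^
    return _quantile_unchecked(
        a, q, axis, out, overwrite_input, method, keepdims, weights)
    return _ureduce(a,
                    func=_quantile_ureduce_func,
    ...<5 lines>...
                    overwrite_input=overwrite_input,
                    method=method)
    r = func(a, **kwargs)
    result = _quantile(arr,
                       quantiles=q,
    ...<2 lines>...
                       out=out,
                       weights=wgt)
    slices_having_nans = np.isnan(arr[-1, ...])
                                  ~~~^^^^^^^^^
IndexError: index -1 is out of bounds for axis 0 with size 0
```

Emit:
{"name": "arm_command", "arguments": {"rows": [[[0,0.004,0,0,0,0,-1],[0,0.008,0,0,0,0,-1],[0,0.011,0,0,0,0,-1],[0,0.013,0,0,0,0,-1]]]}}

```text
time: 12.05
tool_pos: [0.4538, -0.3434, 0.0838]
eef_rot: [-2.184, -2.249, 0.005]
force: [-16.0, 1.4, 12.9]
finger_gap: 0.006
```

```bash
python3 -c "
from h import *
shift([])
c=load('side9')
b=cv2.resize(c['img'][230:400,260:480],(660,510));cv2.imwrite('pics/m9.png',b[:,:,::-1])
c=cap('side','side10')
b=cv2.resize(c['img'][230:400,260:480],(660,510));cv2.imwrite('pics/m10.png',b[:,:,::-1])"
```

```text
t 12.05 pos [ 0.4538 -0.3434  0.0838] F [-16.    1.4  12.9] yaw y 1.7 zdir [-0.007  0.002 -1.   ] gap 0.01
```

View pics/m10.png

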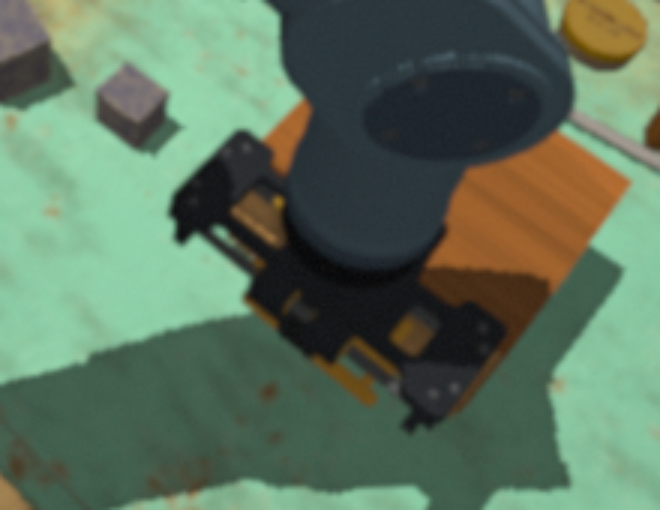

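The drawer stopped against about 16 N. I'll back off and look.

Emit:
{"name": "arm_command", "arguments": {"rows": [[[0,-0.015,0,0,0,0,-1],[0,-0.05,0,0,0,0,-1],[0,-0.07,0,0,0,0,-1],[0,-0.075,-0.04,0,0,0,-1],[0.03,-0.075,-0.08,0,0,0,-1],[0.06,-0.06,-0.12,0,0,0,-1],[0.1,-0.045,-0.14,0,0,0,-1],[0.14,-0.03,-0.14,0,0,0,-1]]]}}

```text
time: 12.77
tool_pos: [0.4186, -0.2252, 0.2237]
eef_rot: [2.187, 2.247, 0.004]
force: [2.0, 0.1, 0.3]
finger_gap: 0.006
```

Emit:
{"name": "arm_command", "arguments": {"rows": [[[0.04,0,0,0,0,0,-1],[0.08,0,0,0,0,0,-1],[0.12,0,0,0,0,0,-1],[0.16,0,0,0,0,0,-1],[0.2,0,0,0,0,0,-1],[0.24,0,0,0,0,0,-1],[0.24,0,0,0,0,0,-1]]]}}

```text
time: 13.35
tool_pos: [0.4094, 0.0231, 0.2204]
eef_rot: [-2.174, -2.265, -0.004]
force: [0.4, 0.5, -0.2]
finger_gap: 0.007
```

```bash
python3 -c "
from h import *
shift([])
c=cap('side','side11');t=cap('top','top11')
W=pts(c).reshape(-1,3)
def sel(x0,x1,y0,y1,z0,z1): return W[(W[:,0]>x0)&(W[:,0]<x1)&(W[:,1]>y0)&(W[:,1]<y1)&(W[:,2]>z0)&(W[:,2]<z1)]
P=sel(.4,.75,-.47,-.22,.117,.13);print('chest top x',np.percentile(P[:,0],[1,99]))
for y in np.arange(-.44,-.25,.03):
  P=sel(.4,.6,y,y+.02,.06,.117);print(y.round(2),len(P),np.percentile(P[:,0],[1,10,30,50,70,90]).round(3),end=' ');P=sel(.4,.6,y,y+.02,.117,.13);print('top front',np.percentile(P[:,0],2).round(3))
"
```

```text
t 13.35 pos [0.4094 0.0231 0.2204] F [ 0.4  0.5 -0.2] yaw y 2.3 zdir [ 0.001  0.003 -1.   ] gap 0.01
chest top x [0.52024452 0.6732855 ]
-0.44 244 [0.506 0.506 0.507 0.508 0.515 0.522] top front 0.522
-0.41 268 [0.466 0.499 0.506 0.507 0.514 0.522] top front 0.522
-0.38 289 [0.465 0.468 0.505 0.506 0.511 0.521] top front 0.521
-0.35 282 [0.465 0.468 0.505 0.506 0.51  0.52 ] top front 0.521
-0.32 304 [0.463 0.467 0.495 0.504 0.506 0.518] top front 0.52
-0.29 192 [0.503 0.504 0.505 0.506 0.513 0.52 ] top front 0.519
-0.26 131 [0.502 0.503 0.504 0.507 0.516 0.519] top front 0.52
```

View pics/side11.png

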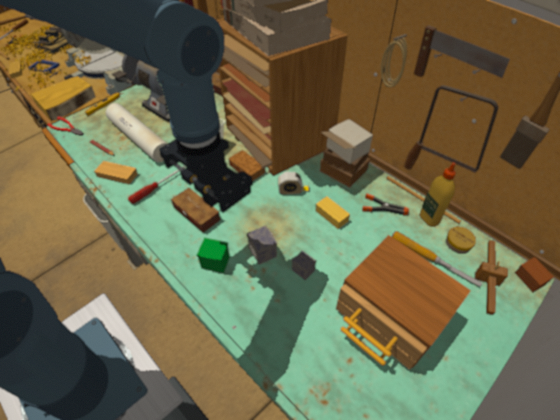

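View pics/top11.png

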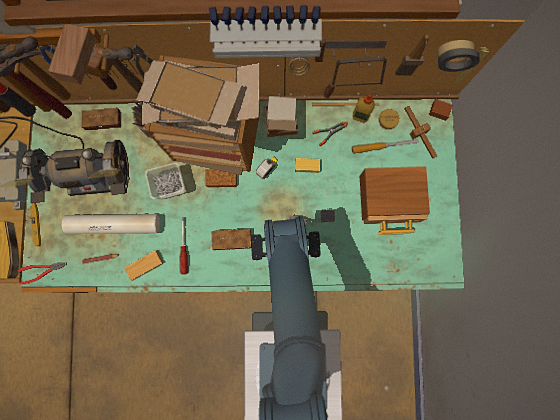

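The drawer looks home. I'll compare its face with that of the shut lower drawer.

```bash
python3 -c "
from h import *
c=load('side11');W=pts(c).reshape(-1,3)
for z in np.arange(.0,.12,.01):
  k=(W[:,2]>z)&(W[:,2]<z+.01)&(W[:,1]>-.44)&(W[:,1]<-.26)&(W[:,0]>.44)&(W[:,0]<.6)
  if k.sum()>3: print(z.round(2),k.sum(),np.percentile(W[k,0],[1,10,25,50,75,95]).round(3))
b=cv2.resize(c['img'][220:380,310:490],(720,640));cv2.imwrite('pics/m11.png',b[:600,:,::-1])"
```

```text
0.0 900 [0.441 0.445 0.453 0.468 0.488 0.504]
0.01 26 [0.504 0.505 0.506 0.507 0.507 0.508]
0.02 110 [0.503 0.504 0.505 0.506 0.507 0.508]
0.03 190 [0.464 0.466 0.504 0.505 0.506 0.508]
0.04 508 [0.464 0.466 0.468 0.473 0.505 0.507]
0.05 250 [0.503 0.504 0.505 0.506 0.507 0.509]
0.06 132 [0.503 0.504 0.505 0.506 0.507 0.508]
0.07 196 [0.503 0.504 0.505 0.505 0.506 0.508]
0.08 305 [0.463 0.465 0.481 0.505 0.506 0.507]
0.09 643 [0.464 0.467 0.47  0.492 0.505 0.525]
0.1 882 [0.504 0.505 0.507 0.511 0.516 0.521]
0.11 2329 [0.518 0.522 0.533 0.555 0.577 0.595]
```

View pics/m11.png

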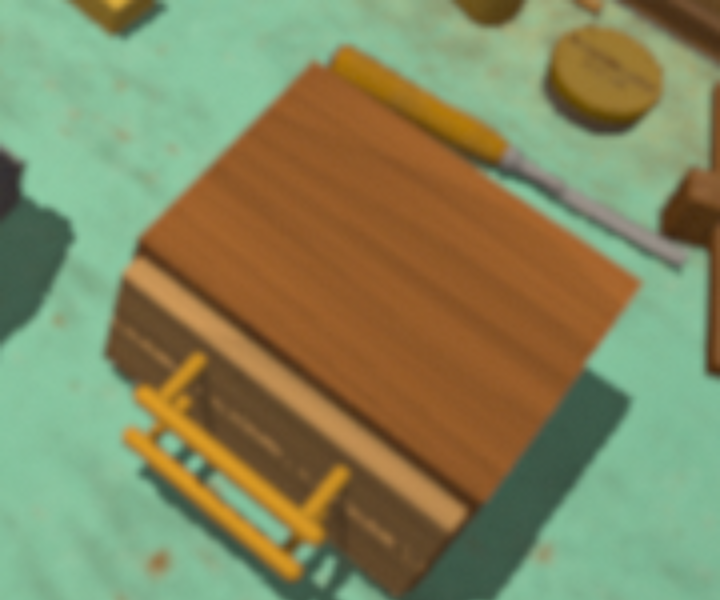

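The upper drawer's face (x 0.505) is flush with the shut lower drawer's (0.505–0.506), and their handles are at matching depth. I'll check the lids once more, then hand in.

```bash
python3 -c "
from h import *
c=load('side11');W=pts(c).reshape(-1,3)
for n,o,h,z0 in(('case',(.46,.2),(.06,.09),.03),('tin',(.5,-.02),(.045,.045),.052)):
  k=(abs(W[:,0]-o[0])<h[0])&(abs(W[:,1]-o[1])<h[1])&(W[:,2]>z0)&(W[:,2]<.13);P=W[k];print(n,len(P),np.percentile(P[:,2],[50,95,99]).round(3),cv2.minAreaRect((P[:,:2]*1000).astype(np.float32)))
shift([]);print(r.hand_in())"
```

```text
case 903 [0.036 0.038 0.039] ((454.045654296875, 199.60324096679688), (66.34468841552734, 135.38092041015625), 1.3928853273391724)
tin 515 [0.06  0.062 0.063] ((497.0819396972656, -17.221073150634766), (62.21305847167969, 58.45365524291992), 75.41985321044922)
t 13.45 pos [0.4096 0.0171 0.2203] F [-1.3 -0.5  0.2] yaw y 2.0 zdir [ 0.001  0.    -1.   ] gap 0.01
the job is handed in; nothing more can be done
None
```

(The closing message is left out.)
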